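# Sort two machined parts, then hold the loupe in focus over the spacer block

## Robot

A 7-joint arm with a two-finger parallel gripper is mounted at the origin on the work surface; the furniture and walls round the work are solid. World frame = base frame: x ahead of the robot, y to its left, z up, the work surface at z = 0. Lengths are in mm, angles in rad, forces in N, time in s.
With the tool pointing down it reaches from about 425 to 875 mm from the base axis. Payload 8.4 kg.
Tool frame: the origin (TCP) lies on the centre line of the jaws, within the pads' length; the fingertips stand 17 mm ahead of it and the grasp point (between the pads) lies 2 mm behind it (bot.tip_extent is the distance from the TCP to the fingertips, in mm); z points along the fingers, y is the line along which they close (so a half turn about z gives the same grasp; the last joint's range is limited). The gripper opens to 85 mm and grips with 20 to 120 N. Pads are 22 mm wide; open, the fingers measure 114 mm over their backs; the gripper's body (76 mm by 85 mm) begins 54 mm behind the grasp point. The pads swing forward as they close: fully open they stand 13 mm farther back than shut.
Start: joints at [-1.307, 0.333, 0.04, 1.465, -0.013, 1.343, -0.059], TCP at [230.681, 607.661, 248.308] pointing down, gripper open.
Joint ranges: [-2.58, 2.58], [-0.38, 2.09], [-1.3, 1.39], [0.25, 2.4], [-1.5, 4.64], [0.08, 2.09], [-2.65, 2.65]. Speed limits (rad/s): [2.22, 2.22, 2.79, 2.79, 3.14, 3.14, 3.14].

## Interface

Orientations are given as a unit quaternion [x, y, z, w].
In Python, from bench import bot, cams gives the robot as it stands.
- The arm moves only by the tool drive_tool, never from a script. Its argument "plan" is a list of rows, each a list of 3 entries, a list of its own where there are three numbers: the shift along the tool's x, y, z in mm, then the turn about the tool's z in degrees, then the opening, from 0 (shut) to 1 (fully open). In form: [[[dx, dy, dz], turn, fingers], ...]. A call has 1 to 5 rows; each row is the pose to reach, as a shift and turn from the pose commanded when the call began, along the tool's axes at that moment; what a row does not reach only later rows make up. A row lasts 1/10 s, in which the tool goes at most 50 mm and 8.59 degrees, less where a joint would pass 70% of its speed; a pose out of reach is approached as far as the arm can. A call with a gripper value outside its range is refused whole. The fingers move at their own pace and stop on an object; the grip force is fixed at half the most. Time passes only in rows, so rows that repeat a pose let the fingers close. It gives the time, the measured TCP pose, the force, the opening and the grip force at its end, in the units of the state.
- bot.read_state(): the state, without advancing time (a new reading comes with each control period).
- cams.read_camera(name): name is "side" or "top"; returns a dict with "image" (384x512x3 uint8, red, green, blue), "K" (3x3 intrinsics, pixels), "k1" (the pictures are not rectified: a ray, as slopes to the right and down, at radius r is drawn at 1 + k1 r^2 times it, then the intrinsics apply), "cam_to_world" (4x4, takes a point from camera to world coordinates). Camera axes: x right, y down, z forward; pixel columns grow to the right and rows downward; lengths in mm; the calibration is good to about 2 mm. A picture is of the moment at which its call begins. There is no depth.
- bot.job_done(): hands the job in; it is judged then, once.
The state is a dict: "clock": time; "joint_positions": joint angles; "dq": joint speeds; "joint_efforts": joint torques, N m; "eef_pos": TCP position; "tcp_rot": TCP orientation; "ft_force": force on the tool from outside, world axes, zero at the start; "wrist_torque": the same for the moment, N m; "gripper_width": finger opening in mm; "grasp_force": force on a finger pad.
Only numpy, scipy, OpenCV 4.12 (cv2) and the standard library are available. Lean on these libraries where they do the work, as an engineer would, in place of code of your own. Each camera call takes 0.05 s, during which the arm holds its last target. There are 200 camera calls.

## Task

Sort the two loose aluminium parts that stand between the trays and the loupe: set the spacer block and the round sleeve down upright, each on the floor of the tray that already holds a part of its kind, and let go of them. Then pick up the loupe by its handle and hold it level with the centre of its lens straight above the spacer block you have just sorted and the lens at the height shown by the gauge's pointer; finish while holding it there, still, with the loupe touching nothing but your gripper. Leave the gauge's pointer and all the other things where they are.

Things in the scene. Friction and masses are not known exactly. Their poses are not given: they have to be found in the camera images.
- block: loose aluminium spacer block, a plain cuboid 50 x 30 x 30 mm (x, y, z) with a small hole in its top, 0.12 kg; origin at the centre of its underside, z up; an identical one is fixed in the block tray
- block_top (a point): centre of the top face of the loose block, 30 mm above its origin
- sleeve: loose aluminium sleeve, a round tube 32 mm outside and 20 mm inside diameter, 30 mm high, standing on end, 0.08 kg; origin at the centre of its underside, z up along its axis; an identical one is fixed in the sleeve tray
- block_tray: fixed open grey tray for spacer blocks, outside 90 x 130 x 20 mm (x, y, z), walls and floor 4 mm thick; origin at the centre of its underside. A specimen block (50 mm along the tray's x, 30 mm along its y) is fixed on the floor 40 mm from the centre towards the tray's -y; the other side is free. The sleeve tray is exactly like it except for its specimen, and the two may have changed places
- block_tray_free (a point): middle of the free part of the block tray's floor, 28 mm from the tray's centre towards its +y and 4 mm above its underside
- sleeve_tray: fixed open grey tray for sleeves, same shape, size and axes as the block tray; a specimen sleeve stands fixed on the floor 40 mm from the centre towards the tray's -y
- sleeve_tray_free (a point): middle of the free part of the sleeve tray's floor, 28 mm from the tray's centre towards its +y and 4 mm above its underside
- loupe: loose reading loupe lying flat on the table, 0.09 kg: round black lens frame 64 mm across and 16 mm high, and a straight black handle 18 mm wide and 18 mm high, which runs along the loupe's +x from 46 to 151 mm from the lens centre. Origin on the underside below the lens centre, z up, square to the lens
- lens (a point): centre of the lens, 9 mm above the loupe's origin; its height is the one to set
- loupe_grip (a point): point on the handle's axis near the loupe's balance point, 85 mm from the lens centre along the loupe's +x, at mid-thickness: the place to grip, across the handle (along the loupe's y)
- gauge: fixed focus gauge: a 60 x 60 mm dark foot 14 mm high with an upright round steel post 12 mm thick and 210 mm high; origin at the centre of the foot's underside
- pointer_tip (a point): free end, at mid-thickness, of the flat pointer (4 mm thick, reaching 44 mm from the post's axis towards the gauge's -x) on the sliding collar of the gauge; its height above the table is the height at which the lens must be held
- pointer (a joint): height of the pointer in m above its lowest setting, which is 120 mm above the table; 0 to 0.05; held by friction
- solder_spool: bystander: spool of solder wire, 62 mm across, 46 mm high, near the loose parts; origin at the centre of its underside
- flag_pad: bystander: pad of sticky flags 90 x 50 x 6 mm, lying flat near the gauge; origin at the centre of its underside
- tape_small: bystander: small black tape roll lying flat, 58 mm across, 19 mm high; origin at the centre of its underside

How it is judged:
By the outcome, as a careful person would: the job done as asked, in the order asked, and still so for the second after the job is handed in, while the arm keeps its last pose, push and grip.
It also fails if it takes over 72 s, if anything falls off the work surface, if the arm or the gripper's body presses on something with over 40 N, if the wrist force passes 120 N, or if a joint passes its speed limit or range.

## Working session

There is one attempt and no reset: what is moved stays moved. The work goes in short steps, Python scripts to look and compute and a tool call to move; the robot and the scene stay as the last step left them, time stands still between calls to the robot, and variables do not carry over. Pictures are saved under pics/ and viewed, at most 10 in all, crops included, and the job is handed in when it is done.

Besides the shell and the picture viewer there is one more tool, called after "Emit:" as name([rows], argument=value, ...), one row to a line, values as JSON. drive_tool: Moves the arm, as the interface text tells. Its arguments: {"type":"object","properties":{"plan":{"type":"array"}},"required":["plan"]}

```bash
mkdir -p pics; cat > h.py <<'E'
import numpy as np, cv2
from bench import bot, cams
def grab(n,f=None):
    c=cams.read_camera(n)
    if f: cv2.imwrite('pics/'+f,c['image'][:,:,::-1])
    return c
def ray(c,u,v):
    K=c['K']; d=np.array([c['k1'],0,0,0,0],float)
    p=cv2.undistortPoints(np.array([[[u,v]]],float),K,d)[0,0]
    T=np.array(c['cam_to_world']); return T[:3,3],T[:3,:3]@np.array([p[0],p[1],1])
def onz(c,u,v,z):
    o,d=ray(c,u,v); return o+d*(z-o[2])/d[2]
def proj(c,P):
    T=np.linalg.inv(np.array(c['cam_to_world'])); d=np.array([c['k1'],0,0,0,0],float)
    return cv2.projectPoints(np.array(P,float).reshape(-1,1,3),cv2.Rodrigues(T[:3,:3])[0],T[:3,3],c['K'],d)[0][:,0]
E
python3 - <<'E'
from h import *
a=grab('top');b=grab('side')
for n,c in(('top',a),('side',b)):
    cv2.imwrite(f'pics/{n}0.png',cv2.resize(c['image'][:,:,::-1],(800,600),interpolation=cv2.INTER_CUBIC)); print(n,c['K'],c['k1'],c['cam_to_world'])
    np.save(f'{n}0.npy',c)
s=bot.read_state();print(s)
E
```

```text
top [[408.2627972    0.         258.99144894]
 [  0.         408.2627972  188.64454994]
 [  0.           0.           1.        ]] -0.15103432332802863 [[ 1.30346917e-02 -9.88238901e-01  1.52361316e-01  3.75081429e+02]
 [-9.99897584e-01 -1.37827424e-02 -3.85455698e-03  1.24045365e+02]
 [ 5.90917992e-03 -1.52295469e-01 -9.88317344e-01  1.07986978e+03]
 [ 0.00000000e+00  0.00000000e+00  0.00000000e+00  1.00000000e+00]]
side [[367.68058429   0.         255.58400989]
 [  0.         367.68058429 197.09053595]
 [  0.           0.           1.        ]] -0.10617548381838168 [[-9.99919373e-01 -9.95361812e-03 -7.88493353e-03  5.23679583e+02]
 [ 1.54040957e-03  5.21278048e-01 -8.53385507e-01  9.01494942e+02]
 [ 1.26045162e-02 -8.53328848e-01 -5.21220687e-01  5.69498278e+02]
 [ 0.00000000e+00  0.00000000e+00  0.00000000e+00  1.00000000e+00]]
{'clock': 0.1, 'joint_positions': array([-1.3072119 ,  0.33387166,  0.03988226,  1.46618739, -0.01340672,
        1.34327166, -0.05847205]), 'dq': array([ 1.27429171e-03, -1.45035255e-03, -2.29961123e-03, -2.63031231e-03,
        3.42018687e-04, -2.16227408e-05, -9.75831810e-04]), 'joint_efforts': array([ 3.64429128e-03, -6.60023332e+01,  1.36997279e+00, -4.06477547e+01,
        1.70995086e-02,  9.07141162e-03, -6.27949566e-05]), 'eef_pos': array([230.56079004, 607.32793529, 247.48776078]), 'tcp_rot': array([ 1.80397938e-01,  9.83593434e-01, -7.31009628e-04, -8.54026706e-05]), 'ft_force': array([-0.00554919, -0.31469886, -0.84088745]), 'wrist_torque': array([ 0.01778827, -0.01638357, -0.05049661]), 'grasp_force': 0.0, 'gripper_width': 85.17499367311572}
```

View pics/top0.png

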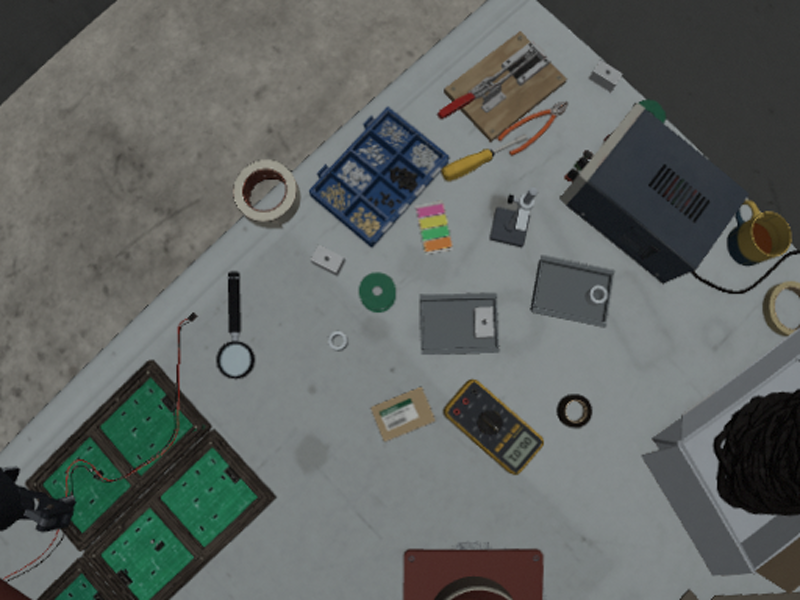

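View pics/side0.png

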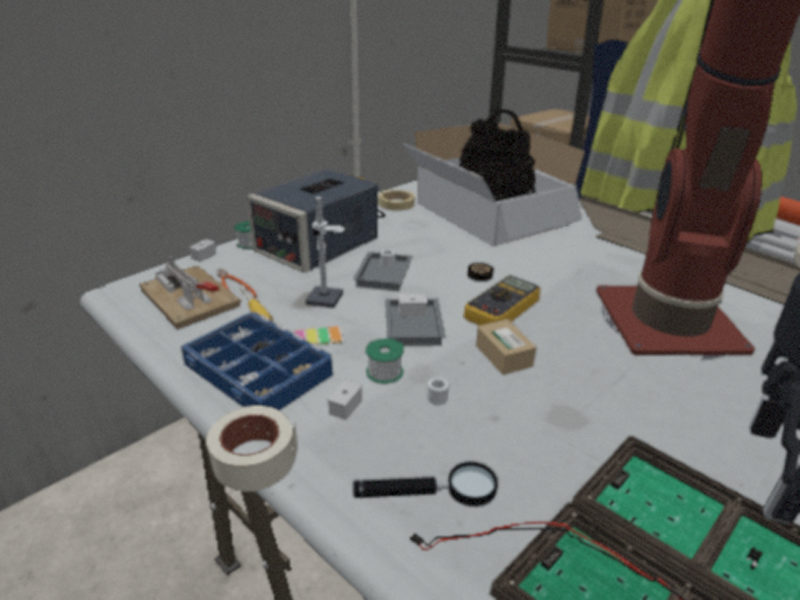

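The top view (800x600 scale) shows the loupe lens at (235,360), with its handle up to (234,272). The block is at (327,259), the sleeve at (338,341) and the spool at (377,292). The block tray is at (459,323), the sleeve tray at (572,291) and the gauge at (512,220). Next I'll take a montage of close-ups.

```bash
python3 - <<'E'
from h import *
t=np.load('top0.npy',allow_pickle=True).item();s=np.load('side0.npy',allow_pickle=True).item()
def crop(c,x,y,w,h,W,H): return cv2.resize(c['image'][y:y+h,x:x+w,::-1],(W,H),interpolation=cv2.INTER_CUBIC)
A=crop(t,310,115,50,50,400,300*4//3)[:300]
A=crop(t,310,118,48,36,400,300); B=crop(s,185,120,48,80,360,600)
C=crop(t,195,150,48,36,400,300)
cv2.imwrite('pics/m1.png',np.hstack([np.vstack([A,C]),B]))
for n,c in(('top',t),('side',s)):
  g=cv2.cvtColor(c['image'],cv2.COLOR_RGB2GRAY)
  print(n,g[165:170,205:215] if n=='top' else '')
for nm,u,v,z in [('lens',235,360,9),('hend',234,272,9),('block',327,259,30),('sleeve',338,341,30),('spool',377,292,46),('btray',459,323,20),('strayc',572,291,20),('gauge',510,225,14)]:
  print(nm,onz(t,u/1.5625,v/1.5625,z).round(1))
E
```

```text
top [[147 146 124  65  63  99 139 146 146 146]
 [146 147 132  94  72 106 143 147 146 146]
 [148 146 143 136 131 138 146 147 146 147]
 [147 146 145 145 145 146 147 146 147 146]
 [132 153 147 146 146 147 148 147 146 147]]
side 
lens [424.6 405.2   9. ]
hend [575.8 414.7   9. ]
block [596.  251.5  30. ]
sleeve [458.2 228.9  30. ]
spool [538.4 165.5  46. ]
btray [491.9  28.4  20. ]
strayc [ 548.9 -165.    20. ]
gauge [664.2 -60.9  14. ]
```

View pics/m1.png

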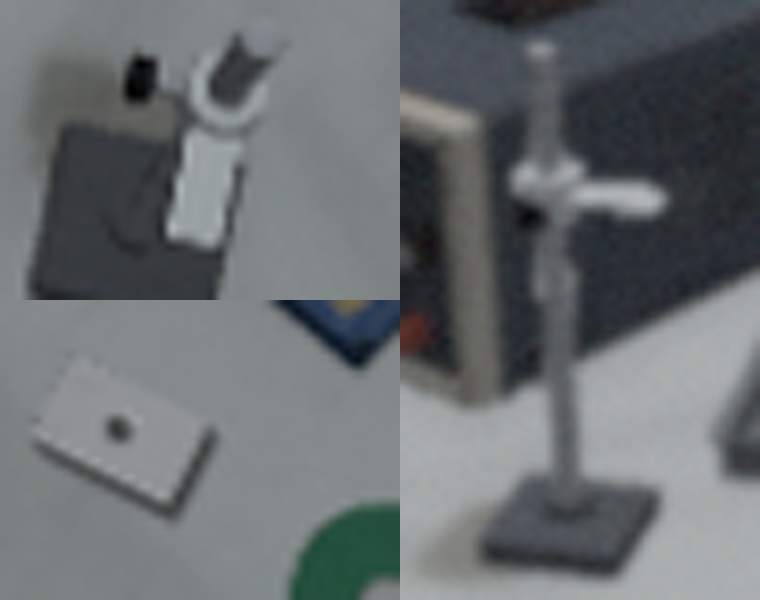

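Montage: in the top crop, the pointer's end edge is centred near crop (192,240), about full-image (332.6,146.3). In the side crop, the tip is at (667,200), about (220.1,146.2). The block's hole is near full-image (208.7,165.2). Now precise mask measurements.

```bash
cat > meas.py <<'E'
from h import *
def blob(c,x,y,w,h,f,z,pick=None):
    im=c['image'][y:y+h,x:x+w].astype(int); m=f(im).astype(np.uint8)
    cs,_=cv2.findContours(m,cv2.RETR_EXTERNAL,cv2.CHAIN_APPROX_NONE)
    k=max(cs,key=cv2.contourArea); 
    full=np.zeros_like(m); cv2.drawContours(full,[k],-1,1,-1)
    ys,xs=np.nonzero(full)
    P=np.array([onz(c,a+x,b+y,z)[:2] for a,b in zip(xs,ys)]).astype(np.float32)
    r=cv2.minAreaRect(P)
    L=r[1]; B=cv2.boxPoints(r); e=B[1]-B[0]; g=B[2]-B[1]
    if np.hypot(*g)>np.hypot(*e): e=g
    return dict(n=len(P),cen=P.mean(0).round(1),rc=np.round(r[0],1),size=np.round(L,1),longang=round(float(np.degrees(np.arctan2(e[1],e[0])))%180,1))
E
python3 - <<'E'
from meas import *
t=np.load('top0.npy',allow_pickle=True).item();s=np.load('side0.npy',allow_pickle=True).item()
g=lambda im:im.mean(2)
T=t['image']
print('blk row',g(T[165:166,193:226].astype(int)).round(0).tolist())
print('slv row',g(T[218:219,206:228].astype(int)).round(0).tolist())
print('block',blob(t,196,154,30,24,lambda i:g(i)>158,30))
print('sleeve',blob(t,206,208,22,22,lambda i:g(i)>158,30))
print('bt',blob(t,262,180,62,52,lambda i:g(i)<125,20))
print('st',blob(t,332,158,68,56,lambda i:g(i)<125,20))
print('bspec',blob(t,298,190,22,30,lambda i:g(i)>140,34))
print('sspec',blob(t,372,178,20,20,lambda i:g(i)>140,34))
print('lens',blob(t,134,212,34,34,lambda i:g(i)<90,16))
print('handle',blob(t,140,168,20,46,lambda i:g(i)<90,16))
print('spool',blob(t,225,170,34,34,lambda i:(i[:,:,1]-i[:,:,0])>25,46))
print('foot',blob(t,310,125,32,34,lambda i:g(i)<95,14))
def tri(a,b):
    (o,d),(p,e)=ray(t,*a),ray(s,*b); d=d/np.linalg.norm(d);e=e/np.linalg.norm(e)
    k=np.linalg.lstsq(np.c_[d,-e],p-o,rcond=None)[0]; A=o+d*k[0];B=p+e*k[1]; return ((A+B)/2).round(1),np.linalg.norm(A-B).round(1)
print('tip',tri((332.6,146.3),(220.1,146.2)))
print('posttop',tri((310+262/8.33-.4,118+37/8.33-.4),(185+140/7.5-.4,120+47/7.5-.4)))
S=s['image'].mean(2).astype(int); print(S[140:152,204:226])
E
```

```text
blk row [[127.0, 126.0, 128.0, 128.0, 127.0, 132.0, 144.0, 142.0, 142.0, 144.0, 146.0, 147.0, 147.0, 146.0, 124.0, 65.0, 63.0, 99.0, 139.0, 146.0, 146.0, 146.0, 146.0, 148.0, 147.0, 148.0, 124.0, 110.0, 137.0, 138.0, 137.0, 137.0, 137.0]]
slv row [[127.0, 128.0, 127.0, 132.0, 146.0, 146.0, 112.0, 108.0, 129.0, 129.0, 129.0, 129.0, 129.0, 132.0, 147.0, 138.0, 108.0, 124.0, 129.0, 128.0, 129.0, 130.0]]
block {'n': 1, 'cen': array([600.8, 247.1], dtype=float32), 'rc': array([600.8, 247.1]), 'size': array([0., 0.]), 'longang': 0.0}
sleeve {'n': 1, 'cen': array([448.5, 226.9], dtype=float32), 'rc': array([448.5, 226.9]), 'size': array([0., 0.]), 'longang': 0.0}
bt {'n': 2005, 'cen': array([492. ,  29.4], dtype=float32), 'rc': array([492.8,  28.1]), 'size': array([102.7, 135.7]), 'longang': 90.8}
st {'n': 1919, 'cen': array([ 550. , -165.2], dtype=float32), 'rc': array([ 550.8, -165.7]), 'size': array([136.5, 104.7]), 'longang': 79.1}
bspec {'n': 180, 'cen': array([493.9, -11.4], dtype=float32), 'rc': array([494.2, -12.2]), 'size': array([44.2, 26.1]), 'longang': 0.6}
sspec {'n': 35, 'cen'
[... 1192 characters left out ...]
9 128 127 123  98  72  58  51
   52  52  48  51]
 [122 122 122 134 154 169 174 172 172 173 172 171 171 167 145 123  81  59
   53  49  51  53]
 [110 110 118 136 155 167 170 167 168 171 171 175 180 180 174 153 107  62
   53  53  54  50]
 [ 91 105 114 122 122 122 121 117 120 133 146 156 164 167 163 135  88  57
   49  49  51  43]
 [ 70 101 110 108  98  76  66  68  66  86 109 115 120 122 115  90  61  46
   49  48  48  46]
 [ 59  94 108 101  80  58  48  45  42  57  69  66  68  66  65  51  51  47
   53  49  51  44]
 [ 72  90  95  76  60  53  52  46  41  43  47  48  47  46  46  48  41  46
   45  48  47  47]
 [ 87  94  90  69  52  49  46  44  42  49  46  47  44  45  48  49  47  46
   47  43  50  45]]
```

```bash
python3 - <<'E'
from meas import *
t=np.load('top0.npy',allow_pickle=True).item();s=np.load('side0.npy',allow_pickle=True).item()
g=lambda im:im.mean(2)
w=lambda im:im[:,:,0]-im[:,:,2]
T=t['image'].astype(int)
print(w(T[164:167,193:226]).tolist()); print(w(T[218:219,206:228]).tolist())
print('hole',blob(t,203,160,12,12,lambda i:g(i)<110,30))
C=[onz(t,195+(a+.5)/8.333-.5,150+(b+.5)/8.333-.5,30)[:2] for a,b in[(75,55),(212,135),(172,206),(35,130)]]
C=np.array(C);print('corners',C.round(1).tolist(),C.mean(0),[np.degrees(np.arctan2(*(q)[::-1])).round(1) for q in(C[1]-C[0],C[2]-C[3],C[3]-C[0],C[2]-C[1])],[np.linalg.norm(C[i]-C[(i+1)%4]).round(1) for i in range(4)])
for th in(136,140): print('sleeve',blob(t,208,210,18,18,lambda i:g(i)>th,30)); print('block',blob(t,196,154,30,24,lambda i:g(i)>th,30))
d=np.array([-43.4,10.,0])/44.5; n=np.array([d[1],-d[0],0])
for z in (151,153,155):
  P=np.array([662.2,-61,z])+44*d
  print(z,proj(s,[P]).round(1),[proj(s,[P+n*a*7+[0,0,b]]).round(1)[0].tolist() for a in(-1,1) for b in(-2,2)], proj(t,[P+[0,0,2]]).round(1))
E
```

```text
[[-5, -6, -6, -5, -5, -5, -4, -3, -4, -4, -4, -4, -4, -3, -4, -2, -1, -2, -3, -4, -4, -4, -4, -4, -5, -5, -5, -6, -6, -7, -6, -6, -6], [-6, -5, -6, -5, -5, -5, -3, -4, -4, -4, -5, -5, -3, -4, -3, -2, -2, -3, -4, -4, -4, -4, -3, -5, -4, -4, -5, -4, -7, -7, -7, -7, -6], [-6, -6, -5, -6, -5, -5, -3, -4, -4, -5, -6, -4, -5, -5, -3, -3, -3, -3, -4, -3, -4, -4, -4, -4, -4, -4, -4, -5, -6, -7, -6, -7, -7]]
[[-5, -5, -4, -6, -10, -10, -7, -6, -5, -5, -7, -7, -6, -7, -10, -9, -5, -6, -6, -6, -6, -6]]
hole {'n': 10, 'cen': array([584. , 262.1], dtype=float32), 'rc': array([583.4, 261.6]), 'size': array([14.3,  3.5]), 'longang': 64.1}
corners [[621.7, 267.5], [596.3, 223.2], [573.4, 235.1], [597.3, 279.3]] [597.18697378 251.3063426 ] [np.float64(-119.8), np.float64(-118.4), np.float64(154.2), np.float64(152.5)] [np.float64(51.1), np.float64(25.9), np.float64(50.2), np.float64(27.2)]
sleeve {'n': 108, 'cen': array([460.9, 231.3], dtype=float32), 'rc': array([460.1, 231.1]), 'size': array([28.4, 28.5]), 'longang': 90.9}
block {'n': 394, 'cen': array([603.5, 240.5], dtype=float32), 'rc': array([598.3, 244.2]), 'size': array([59.1, 69.1]), 'longang': 90.7}
sleeve {'n': 49, 'cen': array([461.1, 231.5], dtype=float32), 'rc': array([460.1, 232.4]), 'size': array([28.5, 25.9]), 'longang': 1.5}
block {'n': 184, 'cen': array([598.8, 252.8], dtype=float32), 'rc': array([599.1, 253. ]), 'size': array([45.8, 27.4]), 'longang': 64.0}
151 [[219.2 147.1]] [[220.0, 146.8], [219.9, 145.5], [218.4, 148.8], [218.4, 147.5]] [[332.5 147.1]]
153 [[219.1 146.5]] [[219.9, 146.2], [219.9, 144.9], [218.4, 148.1], [218.4, 146.8]] [[332.6 146.9]]
155 [[219.1 145.8]] [[219.9, 145.5], [219.9, 144.2], [218.4, 147.5], [218.3, 146.1]] [[332.8 146.6]]
```

```bash
cat > go.py <<'E'
import sys
from h import *
from scipy.spatial.transform import Rotation as R
s=bot.read_state(); M=R.from_quat(s['tcp_rot']).as_matrix(); p=s['eef_pos']
yaw=np.degrees(np.arctan2(M[1,1],M[0,1]))
print('t',round(s['clock'],2),'p',p.round(1),'yaw',yaw.round(1),'q7',s['joint_positions'][6].round(2),'w',s['gripper_width'].round(1),'gf',round(s['grasp_force'],1),'F',s['ft_force'].round(1),'tip',bot.tip_extent,'tilt z',M[:,2].round(4))
for a in sys.argv[1:]:
    x,y,z,w=map(float,a.split(','))
    print(a,'d',(M.T@(np.array([x,y,z])-p)).round(1),'turn',round((yaw-w+180)%360-180,1))
E
python3 go.py 598,252,110,-27.5
```

```text
Traceback (most recent call last):
  File "go.py", line 6, in <module>
    print('t',round(s['clock'],2),'p',p.round(1),'yaw',yaw.round(1),'q7',s['joint_positions'][6].round(2),'w',s['gripper_width'].round(1),'gf',round(s['grasp_force'],1),'F',s['ft_force'].round(1),'tip',bot.tip_extent,'tilt z',M[:,2].round(4))
                                                                                                              ^^^^^^^^^^^^^^^^^^^^^^^^
AttributeError: 'float' object has no attribute 'round'
```

```bash
sed -i "s/s\['gripper_width'\].round(1)/round(float(s['gripper_width']),1)/" go.py; python3 go.py 598,252,110,-27.5
```

```text
t 0.1 p [230.6 607.3 247.5] yaw 69.2 q7 -0.06 w 85.2 gf 0.0 F [-0.  -0.3 -0.8] tip 17.0 tilt z [-4.0e-04 -1.4e-03 -1.0e+00]
598,252,110,-27.5 d [-469.6 -201.6  137.8] turn 96.7
```

Emit:
drive_tool([
  [[-470, -202, 60], 97, 1],
  [[-470, -202, 60], 97, 1],
  [[-470, -202, 60], 97, 1],
  [[-470, -202, 60], 97, 1],
  [[-470, -202, 60], 97, 1],
])

```text
clock: 0.6
eef_pos: [410.2, 433.3, 218.8]
tcp_rot: [0.531, 0.848, -0.0, -0.0]
ft_force: [0.1, 1.2, -0.5]
gripper_width: 85.6
grasp_force: 0.0
```

```bash
python3 go.py 598,252,110,-27.5
```

```text
t 0.6 p [410.2 433.3 218.8] yaw 25.9 q7 -0.38 w 85.6 gf 0.0 F [ 0.1  1.2 -0.5] tip 17.0 tilt z [-3.e-04 -2.e-04 -1.e+00]
598,252,110,-27.5 d [-245.1   89.8  108.8] turn 53.4
```

Emit:
drive_tool([
  [[-240, 86, 90], 53, 1],
  [[-240, 86, 90], 53, 1],
  [[-240, 86, 90], 53, 1],
  [[-240, 86, 90], 53, 1],
  [[-240, 86, 90], 53, 1],
])

```text
clock: 1.1
eef_pos: [579.5, 269.6, 135.2]
tcp_rot: [0.804, 0.594, -0.0, -0.0]
ft_force: [0.1, 0.3, -0.4]
gripper_width: 85.4
grasp_force: 0.0
```

```bash
python3 go.py 598,252,60,-27.5
```

```text
t 1.1 p [579.5 269.6 135.2] yaw -17.1 q7 -0.65 w 85.4 gf 0.0 F [ 0.1  0.3 -0.4] tip 17.0 tilt z [-2.e-04 -1.e-04 -1.e+00]
598,252,60,-27.5 d [-11.4  22.9  75.2] turn 10.4
```

Emit:
drive_tool([
  [[-11, 22, 40], 10, 1],
  [[-11, 22, 60], 10, 1],
  [[-11, 22, 60], 10, 1],
  [[-11, 22, 60], 10, 1],
])

```text
clock: 1.5
eef_pos: [596.1, 254.8, 76.1]
tcp_rot: [0.851, 0.525, -0.0, -0.0]
ft_force: [0.1, 0.7, 1.5]
gripper_width: 85.6
grasp_force: 0.0
```

```bash
python3 go.py 598,252,24,-27.5; python3 - <<'E'
from h import *
t=grab('top');s=grab('side')
A=cv2.resize(t['image'][130:200,170:240,::-1],(400,400),interpolation=cv2.INTER_CUBIC)
u,v=proj(s,[[598,252,30]])[0].astype(int)
B=cv2.resize(s['image'][v-40:v+40,u-40:u+40,::-1],(400,400),interpolation=cv2.INTER_CUBIC)
cv2.imwrite('pics/m2.png',np.hstack([A,B]))
E
```

```text
t 1.5 p [596.1 254.8  76.1] yaw -26.6 q7 -0.74 w 85.6 gf 0.0 F [0.1 0.7 1.5] tip 17.0 tilt z [-8.e-04 -2.e-04 -1.e+00]
598,252,24,-27.5 d [-1.7  3.  52.1] turn 0.9
```

View pics/m2.png

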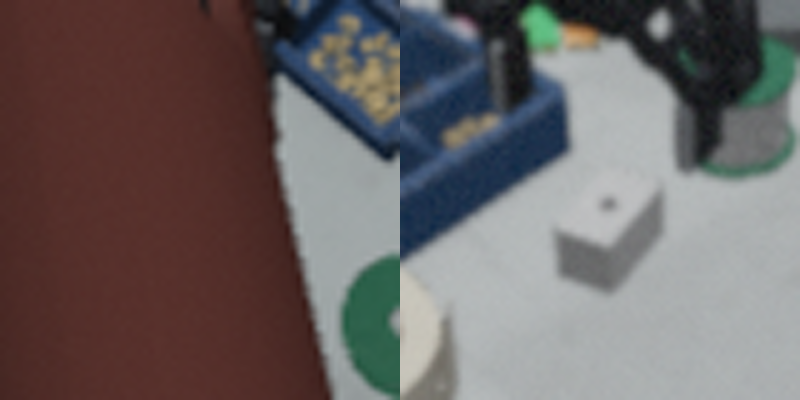

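The side crop shows the block centred at (605,205) between the fingers, whose tips are at (510,105) and (695,165). They are aligned with its short edge; the arm hides the top view. I'm descending.

Emit:
drive_tool([
  [[-2, 3, 25], 1, 1],
  [[-2, 3, 45], 1, 1],
  [[-2, 3, 52], 1, 1],
  [[-2, 3, 52], 1, 1],
  [[-2, 3, 52], 1, 1],
])

```text
clock: 2.1
eef_pos: [598.9, 251.8, 25.5]
tcp_rot: [0.856, 0.517, 0.001, -0.0]
ft_force: [0.2, 0.1, 0.3]
gripper_width: 85.6
grasp_force: 0.0
```

Emit:
drive_tool([
  [[0, 0, 0], 0, 0.2],
  [[0, 0, 0], 0, 0.2],
  [[0, 0, 0], 0, 0],
  [[0, 0, 0], 0, 0],
  [[0, 0, 0], 0, 0],
])

```text
clock: 2.6
eef_pos: [598.6, 251.3, 24.5]
tcp_rot: [0.856, 0.517, 0.0, -0.0]
ft_force: [-0.8, 0.8, 4.9]
gripper_width: 29.0
grasp_force: 60.9
```

```bash
python3 go.py 598,252,100,-27.5
```

```text
t 2.6 p [598.6 251.3  24.5] yaw -27.7 q7 -0.73 w 29.0 gf 60.9 F [-0.8  0.8  4.9] tip 17.0 tilt z [ 6.e-04  5.e-04 -1.e+00]
598,252,100,-27.5 d [  0.4  -0.8 -75.5] turn -0.2
```

Emit:
drive_tool([
  [[0, 0, -40], 0, 0],
  [[0, 0, -90], 0, 0],
  [[0, 0, -90], 0, 0],
  [[0, 0, -90], 0, 0],
])

```text
clock: 3.0
eef_pos: [598.8, 251.4, 115.0]
tcp_rot: [0.856, 0.517, 0.001, -0.0]
ft_force: [-0.2, 0.0, -2.6]
gripper_width: 29.2
grasp_force: 60.2
```

```bash
python3 go.py 493,48,110,-89.3
```

```text
t 3.0 p [598.8 251.4 115. ] yaw -27.7 q7 -0.77 w 29.2 gf 60.2 F [-0.2  0.  -2.6] tip 17.0 tilt z [ 0.0018  0.0013 -1.    ]
493,48,110,-89.3 d [-229.3    1.     4.6] turn 61.6
```

Emit:
drive_tool([
  [[-45, 0, 0], 8, 0],
  [[-90, 0, 0], 16, 0],
  [[-135, 0, 0], 24, 0],
  [[-180, 1, 0], 32, 0],
  [[-220, 1, 0], 40, 0],
])

```text
clock: 3.5
eef_pos: [494.4, 53.8, 112.2]
tcp_rot: [0.982, 0.19, -0.002, 0.0]
ft_force: [0.1, -0.6, -1.3]
gripper_width: 29.1
grasp_force: 60.1
```

```bash
python3 go.py 493,48,80,-89.3
```

```text
t 3.5 p [494.4  53.8 112.2] yaw -68.1 q7 -1.26 w 29.1 gf 60.1 F [ 0.1 -0.6 -1.3] tip 17.0 tilt z [-0.0029 -0.0012 -1.    ]
493,48,80,-89.3 d [-3.3  4.9 32.2] turn 21.2
```

Emit:
drive_tool([
  [[-6, 5, 10], 8, 0],
  [[-6, 5, 20], 16, 0],
  [[-6, 5, 30], 22, 0],
  [[-6, 5, 30], 22, 0],
  [[-6, 5, 30], 22, 0],
])

```text
clock: 4.0
eef_pos: [492.4, 48.9, 83.2]
tcp_rot: [1.0, 0.004, -0.001, 0.001]
ft_force: [-0.6, 0.5, -0.8]
gripper_width: 28.8
grasp_force: 60.1
```

```bash
python3 go.py 493,48,30,-89.3;python3 - <<'E'
from h import *
t=grab('top');s=grab('side')
A=cv2.resize(t['image'][160:240,254:334,::-1],(400,400),interpolation=cv2.INTER_CUBIC)
u,v=proj(s,[[493,40,40]])[0].astype(int)
B=cv2.resize(s['image'][v-40:v+40,u-40:u+40,::-1],(400,400),interpolation=cv2.INTER_CUBIC)
print(u,v)
cv2.imwrite('pics/m3.png',np.hstack([A,B]))
E
```

```text
t 4.0 p [492.4  48.9  83.2] yaw -89.5 q7 -1.57 w 28.8 gf 60.1 F [-0.6  0.5 -0.8] tip 17.0 tilt z [-0.0018 -0.0013 -1.    ]
493,48,30,-89.3 d [ 0.7  0.8 53.2] turn -0.2
263 198
```

View pics/m3.png

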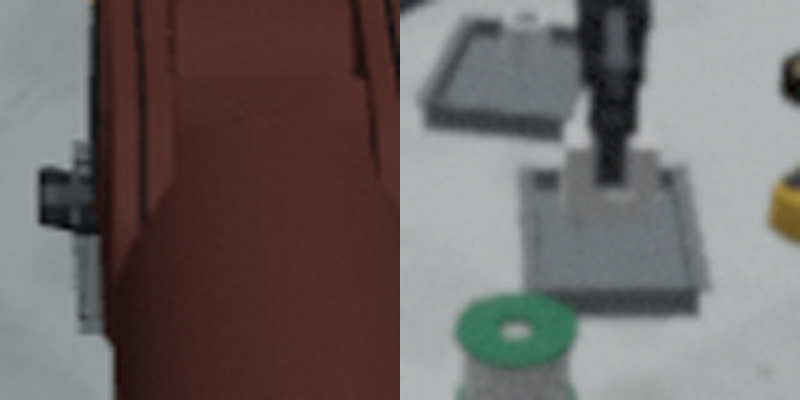

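The side crop shows the block held level above the block tray's free half (block at crop (610,185), tray floor at (615,230)). Lowering it.

Emit:
drive_tool([
  [[1, 1, 25], 0, 0],
  [[1, 1, 45], 0, 0],
  [[1, 1, 52], 0, 0],
  [[1, 1, 53], 0, 0],
  [[1, 1, 54], 0, 0],
])

```text
clock: 4.6
eef_pos: [494.6, 48.0, 30.7]
tcp_rot: [1.0, 0.002, 0.0, -0.0]
ft_force: [-0.5, 0.3, -0.9]
gripper_width: 29.1
grasp_force: 60.1
```

```bash
python3 go.py 493,48,28.5,-89.3
```

```text
t 4.6 p [494.6  48.   30.7] yaw -89.7 q7 -1.49 w 29.1 gf 60.1 F [-0.5  0.3 -0.9] tip 17.0 tilt z [ 7.e-04  1.e-04 -1.e+00]
493,48,28.5,-89.3 d [-1.6 -0.   2.2] turn -0.4
```

Emit:
drive_tool([
  [[-1, 0, 0.5], 0, 0],
  [[-1, 0, 1], 0, 0],
  [[-1, 0, 2], 0, 0],
  [[-1, 0, 2], 0, 0],
])

```text
clock: 5.0
eef_pos: [493.5, 48.3, 28.4]
tcp_rot: [1.0, 0.002, 0.0, -0.0]
ft_force: [-0.5, 0.7, 4.0]
gripper_width: 29.0
grasp_force: 60.6
```

```bash
python3 go.py 493,48,28.5,-89.3
```

```text
t 5.0 p [493.5  48.3  28.4] yaw -89.7 q7 -1.49 w 29.0 gf 60.6 F [-0.5  0.7  4. ] tip 17.0 tilt z [ 6.e-04  5.e-04 -1.e+00]
493,48,28.5,-89.3 d [-0.5  0.3 -0.1] turn -0.4
```

Contact with the floor (about 4–5 N up). Releasing with a small opening, then rising.

Emit:
drive_tool([
  [[0, 0, 0], 0, 0.47],
  [[0, 0, 0], 0, 0.47],
  [[0, 0, 0], 0, 0.47],
  [[0, 0, -20], 0, 0.47],
  [[0, 0, -50], 0, 0.47],
])

```text
clock: 5.5
eef_pos: [491.9, 47.6, 77.3]
tcp_rot: [1.0, 0.002, -0.001, 0.001]
ft_force: [0.7, 0.6, 0.5]
gripper_width: 39.8
grasp_force: 0.0
```

Emit:
drive_tool([
  [[0, 0, -40], 0, 0.47],
  [[0, 0, -40], 0, 1],
  [[0, 0, -40], 0, 1],
])

```text
clock: 5.8
eef_pos: [493.6, 48.4, 118.7]
tcp_rot: [1.0, 0.003, 0.001, -0.001]
ft_force: [0.0, -0.1, -0.4]
gripper_width: 67.5
grasp_force: 0.0
```

```bash
python3 go.py 460,231,110,-89.3
```

```text
t 5.8 p [493.6  48.4 118.7] yaw -89.7 q7 -1.62 w 67.5 gf 0.0 F [ 0.  -0.1 -0.4] tip 17.0 tilt z [ 0.0016  0.0014 -1.    ]
460,231,110,-89.3 d [ -32.7 -182.7    8.9] turn -0.4
```

Emit:
drive_tool([
  [[-10, -45, 0], 0, 1],
  [[-18, -92, 0], 0, 1],
  [[-26, -140, 0], 0, 1],
  [[-33, -183, 10], 0, 1],
  [[-33, -183, 40], 0, 1],
])

```text
clock: 6.3
eef_pos: [458.3, 238.4, 78.0]
tcp_rot: [1.0, 0.007, 0.001, -0.002]
ft_force: [0.3, 0.8, 0.1]
gripper_width: 85.5
grasp_force: 0.0
```

```bash
python3 go.py 460,231,24,-89.3;python3 - <<'E'
from h import *
t=grab('top');s=grab('side')
u,v=proj(t,[[460,231,30]])[0].astype(int)
A=cv2.resize(t['image'][v-40:v+40,u-40:u+40,::-1],(400,400),interpolation=cv2.INTER_CUBIC)
A=cv2.resize(t['image'][170:250,245:325,::-1],(400,400),interpolation=cv2.INTER_CUBIC)
u,v=proj(s,[[460,231,30]])[0].astype(int)
B=cv2.resize(s['image'][v-40:v+40,u-40:u+40,::-1],(400,400),interpolation=cv2.INTER_CUBIC)
print(u,v)
cv2.imwrite('pics/m4.png',np.hstack([A,B]))
E
```

```text
t 6.3 p [458.3 238.4  78. ] yaw -89.2 q7 -1.94 w 85.5 gf 0.0 F [0.3 0.8 0.1] tip 17.0 tilt z [ 0.0015  0.0036 -1.    ]
460,231,24,-89.3 d [ 1.5  7.6 54. ] turn 0.1
279 244
```

View pics/m4.png

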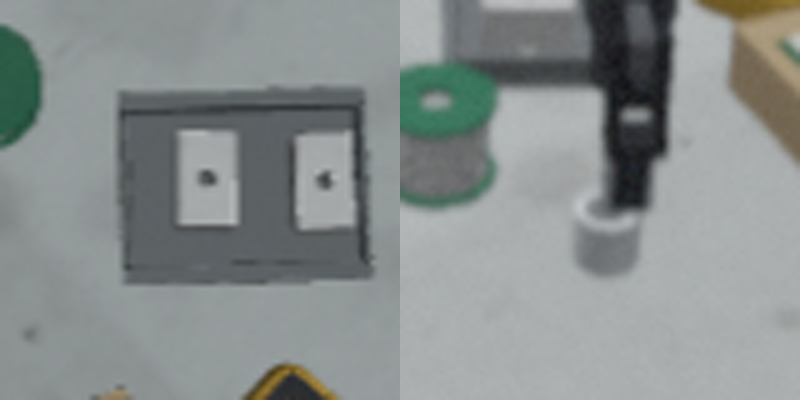

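The left crop shows the sorted block standing square in the tray, hole at (207,178), beside the specimen, hole at (325,180). The right crop shows the sleeve's top centre at about (607,210) and the near finger's tip at (630,207). I'll check the offset before descending.

```bash
python3 - <<'E'
from meas import *
t=np.load('top0.npy',allow_pickle=True).item();s=np.load('side0.npy',allow_pickle=True).item()
u0,v0=proj(s,[[460,231,30]])[0]; u0,v0=int(u0),int(v0)
u,v=u0-40+207/5-.4,v0-40+210/5-.4
print('side ray at z30',onz(s,u,v,30))
# fingertip near: centre of near finger back at tip
for P in([458.3,238.4+50,76],[458.3,238.4+57,76]):
  q=proj(s,[P])[0]; print('finger crop',(q-[u0-40,v0-40])*5+[400,0])
g=t['image'][208:230,206:228].mean(2).astype(int); print(g)
q=grab('top') 
print(blob(q,278,190,16,32,lambda i:i.mean(2)>135,34),blob(q,281,200,10,10,lambda i:i.mean(2)<115,34))
print(onz(q,245+207.5/5-.5,170+178.5/5-.5,34))
E
python3 go.py
```

```text
side ray at z30 [459.13666512 233.24406679  30.        ]
finger crop [619.62017735 205.39972902]
finger crop [620.67571302 215.84150665]
[[129 128 128 128 128 128 127 127 127 128 128 128 128 129 128 128 127 127
  128 129 129 127]
 [128 128 128 129 127 129 128 128 127 128 128 127 127 128 128 129 128 129
  127 128 128 128]
 [126 128 128 128 127 126 126 127 128 127 126 127 128 127 129 129 129 128
  127 128 128 129]
 [128 129 128 128 127 126 126 127 127 120 117 126 127 128 127 128 127 128
  127 125 124 126]
 [128 129 128 127 126 125 131 142 151 155 156 156 146 131 125 126 127 128
  127 125 123 124]
 [127 127 128 127 126 130 143 158 163 155 152 162 162 148 127 125 127 128
  127 127 126 125]
 [127 127 127 127 125 137 156 144 103  82  90 109 139 160 153 136 127 129
  128 128 128 127]
 [127 127 127 117 118 151 139  83  83 102 117 121 118 140 153 133 120 128
  129 129 128 127]
 [127 128 126 124 132 147 114  80 109 126 126 128 126 139 154 136 110 127
  127 128 128 128]
 [127 127 128 126 136 139  98 104 127 127 128 128 129 135 150 139 111 123
  128 128 128 128]
 [127 127 127 132 145 145 112 107
[... 803 characters left out ...]

 [129 130 129 130 130 130 130 130 128 127 128 128 129 129 128 128 128 128
  129 129 126 127]
 [130 129 129 129 130 129 128 128 128 127 127 128 130 129 128 128 127 128
  128 128 127 127]
 [128 129 129 129 127 130 129 129 127 125 126 128 129 129 128 127 124 127
  127 127 127 127]]
{'n': 217, 'cen': array([494. ,  49.2], dtype=float32), 'rc': array([494.7,  48.5]), 'size': array([46.9, 28.4]), 'longang': 0.3} {'n': 8, 'cen': array([494.3,  50.1], dtype=float32), 'rc': array([494.6,  49.7]), 'size': array([5.2, 5.2]), 'longang': 0.2}
[494.08500085  49.74578877  34.        ]
t 6.45 p [457.6 229.3  75.8] yaw -89.7 q7 -1.94 w 85.3 gf 0.0 F [ 0.1 -0.5 -0.1] tip 17.0 tilt z [-0.0039 -0.0045 -1.    ]
```

Emit:
drive_tool([
  [[2, -2, 25], 0, 1],
  [[2, -2, 45], 0, 1],
  [[2, -2, 52], 0, 1],
  [[2, -2, 52], 0, 1],
])

```text
clock: 6.85
eef_pos: [461.3, 231.5, 25.9]
tcp_rot: [1.0, 0.001, -0.0, 0.001]
ft_force: [-0.6, 0.1, 0.6]
gripper_width: 85.2
grasp_force: 0.0
```

Emit:
drive_tool([
  [[0, 0, 0], 0, 0.25],
  [[0, 0, 0], 0, 0.25],
  [[0, 0, 0], 0, 0],
  [[0, 0, 0], 0, 0],
  [[0, 0, 0], 0, 0],
])

```text
clock: 7.35
eef_pos: [461.6, 233.1, 27.0]
tcp_rot: [1.0, 0.002, 0.0, -0.0]
ft_force: [-2.7, -1.8, 10.3]
gripper_width: 30.3
grasp_force: 58.4
```

```bash
python3 go.py 460,231,24,-89.3
```

```text
t 7.35 p [461.6 233.1  27. ] yaw -89.7 q7 -1.88 w 30.3 gf 58.4 F [-2.7 -1.8 10.3] tip 17.0 tilt z [ 3.e-04  8.e-04 -1.e+00]
460,231,24,-89.3 d [-1.6  2.1  3. ] turn -0.4
```

Emit:
drive_tool([
  [[0, 0, -40], 0, 0],
  [[0, 0, -85], 0, 0],
  [[0, 0, -85], 0, 0],
  [[0, 0, -85], 0, 0],
])

```text
clock: 7.75
eef_pos: [461.6, 233.5, 112.0]
tcp_rot: [1.0, 0.003, 0.001, -0.001]
ft_force: [-0.9, -0.3, -1.1]
gripper_width: 30.6
grasp_force: 59.8
```

```bash
python3 go.py 554,-146,105,-101;python3 - <<'E'
from h import *
s=grab('side')
u,v=proj(s,[[460,231,95]])[0].astype(int)
B=cv2.resize(s['image'][v-30:v+40,u-35:u+35,::-1],(400,400),interpolation=cv2.INTER_CUBIC)
cv2.imwrite('pics/m5.png',B)
E
```

```text
t 7.75 p [461.6 233.5 112. ] yaw -89.7 q7 -1.97 w 30.6 gf 59.8 F [-0.9 -0.3 -1.1] tip 17.0 tilt z [ 0.0013  0.0022 -1.    ]
554,-146,105,-101 d [ 90.4 380.    6.3] turn 11.3
```

View pics/m5.png

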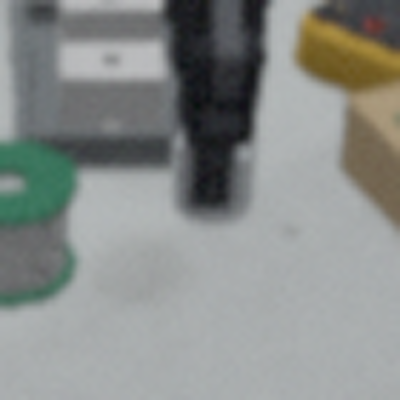

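The crop shows the sleeve held upright between the pads at (212,180). Carrying it to the sleeve tray.

Emit:
drive_tool([
  [[6, 48, 0], 2, 0],
  [[14, 96, 0], 4, 0],
  [[22, 144, 0], 6, 0],
  [[32, 192, 0], 8, 0],
  [[42, 240, 0], 10, 0],
])

```text
clock: 8.3
eef_pos: [503.4, -8.7, 109.8]
tcp_rot: [0.996, -0.085, -0.001, 0.0]
ft_force: [2.2, 0.1, -0.2]
gripper_width: 31.0
grasp_force: 59.8
```

```bash
python3 go.py 554,-146,105,-101
```

```text
t 8.3 p [503.4  -8.7 109.8] yaw -99.8 q7 -1.63 w 31.0 gf 59.8 F [ 2.2  0.1 -0.2] tip 17.0 tilt z [-1.9e-03 -3.0e-04 -1.0e+00]
554,-146,105,-101 d [ 73.2 126.7   4.8] turn 1.2
```

Emit:
drive_tool([
  [[25, 40, 0], 1, 0],
  [[50, 82, 0], 1, 0],
  [[73, 127, 5], 1, 0],
  [[73, 127, 25], 1, 0],
  [[73, 127, 25], 1, 0],
])

```text
clock: 8.8
eef_pos: [552.2, -146.1, 82.5]
tcp_rot: [0.995, -0.095, -0.003, 0.001]
ft_force: [-0.0, 0.9, -1.1]
gripper_width: 30.6
grasp_force: 59.8
```

Emit:
drive_tool([
  [[0, 0, 0], 0, 0],
  [[0, 0, 0], 0, 0],
])

```text
clock: 9.0
eef_pos: [554.9, -143.1, 86.0]
tcp_rot: [0.996, -0.093, -0.0, -0.0]
ft_force: [-0.7, 0.3, -0.1]
gripper_width: 30.7
grasp_force: 59.8
```

```bash
python3 go.py 554,-146,30.5,-101
```

```text
t 9.0 p [ 554.9 -143.1   86. ] yaw -100.6 q7 -1.26 w 30.7 gf 59.8 F [-0.7  0.3 -0.1] tip 17.0 tilt z [-5.e-04  4.e-04 -1.e+00]
554,-146,30.5,-101 d [-0.3  3.  55.5] turn 0.4
```

Emit:
drive_tool([
  [[0, 3, 25], 0, 0],
  [[0, 3, 45], 0, 0],
  [[0, 3, 52], 0, 0],
  [[0, 3, 53], 0, 0],
  [[0, 3, 54], 0, 0],
])

```text
clock: 9.5
eef_pos: [555.0, -147.0, 32.9]
tcp_rot: [0.996, -0.093, 0.001, -0.0]
ft_force: [-0.0, 0.0, -0.2]
gripper_width: 30.1
grasp_force: 59.8
```

Emit:
drive_tool([
  [[0, 0, 0.5], 0, 0],
  [[0, 0, 1], 0, 0],
  [[0, 0, 1], 0, 0],
])

```text
clock: 9.8
eef_pos: [554.6, -147.4, 31.4]
tcp_rot: [0.996, -0.093, 0.0, -0.0]
ft_force: [0.1, 0.1, -0.9]
gripper_width: 30.5
grasp_force: 59.8
```

```bash
python3 go.py 554,-146,31,-101
```

```text
t 9.8 p [ 554.6 -147.4   31.4] yaw -100.7 q7 -1.2 w 30.5 gf 59.8 F [ 0.1  0.1 -0.9] tip 17.0 tilt z [ 7.e-04  0.e+00 -1.e+00]
554,-146,31,-101 d [-0.8 -1.2  0.4] turn 0.3
```

Emit:
drive_tool([
  [[0, 0, 0.5], 0, 0],
  [[0, 0, 1], 0, 0],
  [[0, 0, 1.5], 0, 0],
  [[0, 0, 1.5], 0, 0],
])

```text
clock: 10.2
eef_pos: [554.6, -147.4, 31.0]
tcp_rot: [0.996, -0.094, 0.0, -0.001]
ft_force: [-6.6, 3.1, 18.0]
gripper_width: 30.6
grasp_force: 61.6
```

Emit:
drive_tool([
  [[0, 0, -1], 0, 0],
  [[0, 0, -1], 0, 0.48],
  [[0, 0, -1], 0, 0.48],
  [[0, 0, -1], 0, 0.48],
  [[0, 0, -25], 0, 0.48],
])

```text
clock: 10.7
eef_pos: [552.4, -146.8, 52.3]
tcp_rot: [0.996, -0.093, -0.002, 0.0]
ft_force: [0.8, -0.2, 0.0]
gripper_width: 41.1
grasp_force: 0.0
```

Emit:
drive_tool([
  [[0, 0, -45], 0, 0.48],
  [[0, 0, -75], 0, 1],
  [[0, 0, -75], 0, 1],
])

```text
clock: 11.0
eef_pos: [556.6, -148.3, 133.4]
tcp_rot: [0.996, -0.094, 0.003, -0.0]
ft_force: [-0.5, -0.1, -1.0]
gripper_width: 68.5
grasp_force: 0.0
```

```bash
python3 go.py 510,410,130,-87
```

```text
t 11.0 p [ 556.6 -148.3  133.4] yaw -100.8 q7 -1.3 w 68.5 gf 0.0 F [-0.5 -0.1 -1. ] tip 17.0 tilt z [ 6.2e-03 -4.0e-04 -1.0e+00]
510,410,130,-87 d [-149.9 -539.8    2.9] turn -13.8
```

Emit:
drive_tool([
  [[-37, -34, 0], 0, 1],
  [[-75, -72, 0], 0, 1],
  [[-78, -117, 0], 0, 1],
  [[-82, -165, 0], -7, 1],
  [[-91, -213, 0], -14, 1],
])

```text
clock: 11.5
eef_pos: [504.3, 81.0, 129.3]
tcp_rot: [1.0, 0.031, 0.0, -0.0]
ft_force: [1.1, 0.5, 0.8]
gripper_width: 85.5
grasp_force: 0.0
```

```bash
python3 go.py 510,410,130,-86.6
```

```text
t 11.5 p [504.3  81.  129.3] yaw -86.5 q7 -1.6 w 85.5 gf 0.0 F [1.1 0.5 0.8] tip 17.0 tilt z [ 4.e-04  6.e-04 -1.e+00]
510,410,130,-86.6 d [  26.  -328.1   -0.5] turn 0.1
```

Emit:
drive_tool([
  [[4, -48, 0], 0, 1],
  [[8, -96, 0], 0, 1],
  [[12, -144, 0], 0, 1],
  [[16, -192, 0], 0, 1],
  [[20, -240, 0], 0, 1],
])

```text
clock: 12.0
eef_pos: [510.2, 321.5, 128.6]
tcp_rot: [1.0, 0.029, -0.0, 0.0]
ft_force: [1.0, -1.3, -0.4]
gripper_width: 85.2
grasp_force: 0.0
```

```bash
python3 go.py 510.3,409.7,80,-86.6; python3 - <<'E'
from meas import *
t=grab('top');s=grab('side')
A=cv2.resize(t['image'][110:230,250:410,::-1],(800,600),interpolation=cv2.INTER_CUBIC)
cv2.imwrite('pics/m6.png',A)
g=lambda i:i.mean(2)
print('lens',blob(t,134,212,34,34,lambda i:g(i)<90,16))
print('handle',blob(t,140,168,20,46,lambda i:g(i)<90,16))
E
```

```text
t 12.0 p [510.2 321.5 128.6] yaw -86.7 q7 -1.93 w 85.2 gf 0.0 F [ 1.  -1.3 -0.4] tip 17.0 tilt z [-8.e-04 -3.e-04 -1.e+00]
510.3,409.7,80,-86.6 d [  5.2 -88.   48.6] turn -0.1
lens {'n': 1156, 'cen': array([429.3, 403.5], dtype=float32), 'rc': array([429.5, 403.9]), 'size': array([87. , 90.3]), 'longang': 91.4}
handle {'n': 920, 'cen': array([530.2, 411.2], dtype=float32), 'rc': array([530.7, 411.4]), 'size': array([123.2,  52.1]), 'longang': 3.0}
```

View pics/m6.png

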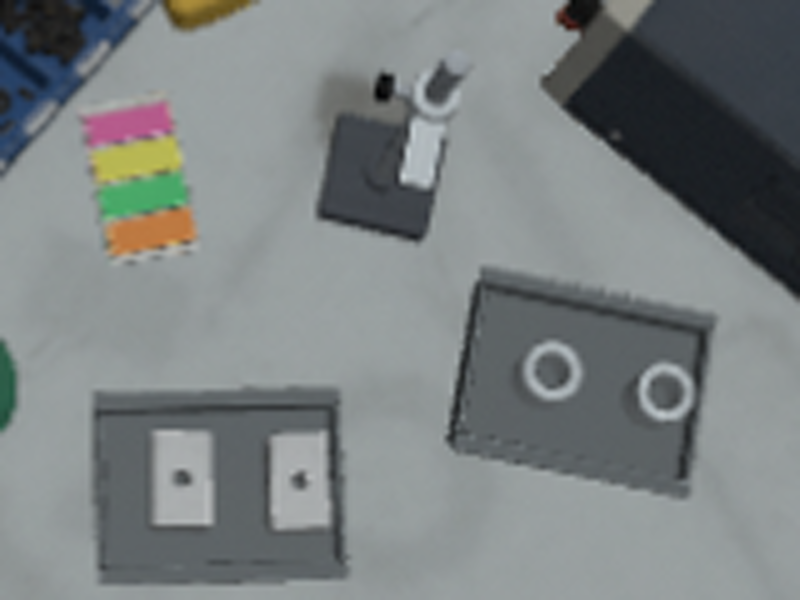

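Both parts stand upright in the right trays: the block at (183,478) and the sleeve at (552,370). The gauge is untouched. Now the loupe.

Emit:
drive_tool([
  [[4, -40, 0], 0, 1],
  [[4, -86, 20], 0, 1],
  [[4, -86, 60], 0, 1],
  [[4, -86, 70], 0, 1],
  [[4, -86, 70], 0, 1],
])

```text
clock: 12.6
eef_pos: [509.1, 403.7, 57.4]
tcp_rot: [1.0, 0.028, -0.001, 0.002]
ft_force: [0.9, -1.4, 0.3]
gripper_width: 85.6
grasp_force: 0.0
```

```bash
python3 go.py 510.3,409.7,21,-86.6; python3 - <<'E'
from h import *
s=grab('side')
u,v=proj(s,[[510,410,30]])[0].astype(int)
cv2.imwrite('pics/m7.png',cv2.resize(s['image'][v-45:v+45,u-60:u+60,::-1],(600,450),interpolation=cv2.INTER_CUBIC))
E
```

```text
t 12.6 p [509.1 403.7  57.4] yaw -86.8 q7 -1.98 w 85.6 gf 0.0 F [ 0.9 -1.4  0.3] tip 17.0 tilt z [-0.0027 -0.0039 -1.    ]
510.3,409.7,21,-86.6 d [ 1.6 -6.1 36.3] turn -0.2
```

View pics/m7.png

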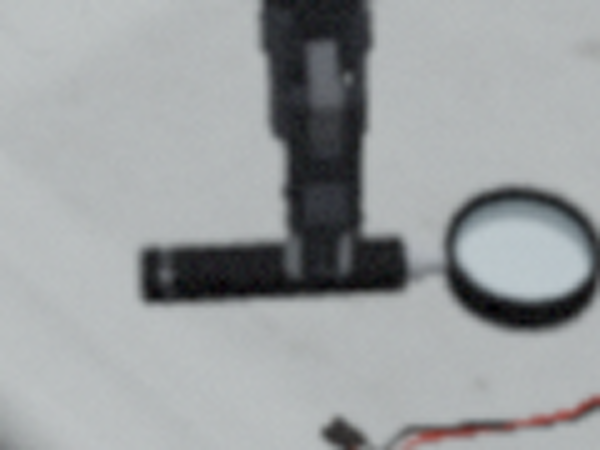

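The side crop shows the fingers in line with the handle at (320,270), the handle spanning x 140–405 and the lens at (522,257). Descending to grip.

Emit:
drive_tool([
  [[1, -5, 15], 0, 1],
  [[1, -5, 30], 0, 1],
  [[1, -5, 37], 0, 1],
  [[1, -5, 37], 0, 1],
  [[1, -5, 37], 0, 1],
])

```text
clock: 13.15
eef_pos: [510.9, 410.5, 22.6]
tcp_rot: [1.0, 0.028, 0.0, 0.0]
ft_force: [-0.2, -0.3, -0.3]
gripper_width: 85.4
grasp_force: 0.0
```

```bash
python3 go.py 510.3,409.7,21,-86.6
```

```text
t 13.15 p [510.9 410.5  22.6] yaw -86.8 q7 -1.97 w 85.4 gf 0.0 F [-0.2 -0.3 -0.3] tip 17.0 tilt z [ 1.e-04 -2.e-04 -1.e+00]
510.3,409.7,21,-86.6 d [-0.6  0.7  1.6] turn -0.2
```

Emit:
drive_tool([
  [[0, 0, 1], 0, 0.35],
  [[0, 0, 1], 0, 0.35],
  [[0, 0, 1], 0, 0.2],
  [[0, 0, 1], 0, 0],
  [[0, 0, 1], 0, 0],
])

```text
clock: 13.65
eef_pos: [510.9, 411.0, 22.0]
tcp_rot: [1.0, 0.029, 0.0, -0.0]
ft_force: [0.1, -0.1, -0.8]
gripper_width: 16.5
grasp_force: 59.3
```

Emit:
drive_tool([
  [[0, 0, 0], 0, 0],
  [[0, 0, 0], 0, 0],
])

```text
clock: 13.85
eef_pos: [510.8, 411.0, 21.9]
tcp_rot: [1.0, 0.029, 0.0, -0.0]
ft_force: [-1.2, -0.3, 3.6]
gripper_width: 16.2
grasp_force: 60.0
```

```bash
python3 go.py 510.3,409.7,21,-86.6
```

```text
t 13.85 p [510.8 411.   21.9] yaw -86.7 q7 -1.97 w 16.2 gf 60.0 F [-1.2 -0.3  3.6] tip 17.0 tilt z [ 4.e-04  5.e-04 -1.e+00]
510.3,409.7,21,-86.6 d [-0.6  1.3  0.9] turn -0.1
```

Emit:
drive_tool([
  [[0, 0, -15], 0, 0],
  [[0, 0, -45], 0, 0],
  [[0, 0, -80], 0, 0],
  [[0, 0, -115], 0, 0],
  [[0, 0, -145], 0, 0],
])

```text
clock: 14.35
eef_pos: [510.9, 410.5, 169.2]
tcp_rot: [1.0, 0.028, 0.0, -0.0]
ft_force: [0.8, -0.6, -2.4]
gripper_width: 16.3
grasp_force: 59.3
```

```bash
python3 go.py 579,54,167,-86.7
```

```text
t 14.35 p [510.9 410.5 169.2] yaw -86.8 q7 -2.04 w 16.3 gf 59.3 F [ 0.8 -0.6 -2.4] tip 17.0 tilt z [ 8.e-04  6.e-04 -1.e+00]
579,54,167,-86.7 d [ 47.8 359.7   2. ] turn -0.1
```

Emit:
drive_tool([
  [[4, 30, 0], 0, 0],
  [[10, 70, 0], 0, 0],
  [[15, 110, 0], 0, 0],
  [[20, 150, 0], 0, 0],
  [[26, 190, 0], 0, 0],
])

```text
clock: 14.85
eef_pos: [547.4, 220.7, 167.3]
tcp_rot: [1.0, 0.028, 0.0, -0.0]
ft_force: [1.2, 0.7, 0.3]
gripper_width: 16.2
grasp_force: 59.3
```

Emit:
drive_tool([
  [[5, 40, 0], 0, 0],
  [[10, 80, 0], 0, 0],
  [[15, 115, 0], 0, 0],
  [[20, 145, 0], 0, 0],
  [[22, 165, 0], 0, 0],
])

```text
clock: 15.35
eef_pos: [579.0, 55.9, 167.4]
tcp_rot: [1.0, 0.027, 0.0, 0.0]
ft_force: [-0.0, 0.5, -0.8]
gripper_width: 16.5
grasp_force: 59.3
```

Emit:
drive_tool([
  [[0, 0, 0], 0, 0],
  [[0, 0, 0], 0, 0],
  [[0, 0, 0], 0, 0],
])

```text
clock: 15.65
eef_pos: [578.6, 60.3, 166.7]
tcp_rot: [1.0, 0.029, -0.0, -0.0]
ft_force: [0.8, 0.3, -1.1]
gripper_width: 16.3
grasp_force: 59.3
```

```bash
python3 go.py 579,54,167,-86.7;  python3 - <<'E'
from h import *
t=grab('top');s=grab('side');np.save('t9.npy',t);np.save('s9.npy',s)
u,v=proj(s,[[510,50,140]])[0].astype(int)
B=cv2.resize(s['image'][v-60:v+60,u-60:u+60,::-1],(480,480),interpolation=cv2.INTER_CUBIC)
a,b=proj(t,[[494,49,154]])[0].astype(int)
A=cv2.resize(t['image'][b-40:b+40,a-26:a+27,::-1],(318,480),interpolation=cv2.INTER_CUBIC)
print(u,v,a,b)
cv2.imwrite('pics/m8.png',np.hstack([A,B]))
E
```

```text
t 15.65 p [578.6  60.3 166.7] yaw -86.7 q7 -1.48 w 16.3 gf 59.3 F [ 0.8  0.3 -1.1] tip 17.0 tilt z [-2.e-04  6.e-04 -1.e+00]
579,54,167,-86.7 d [-0.   6.3 -0.3] turn 0.0
258 167 290 199
```

View pics/m8.png

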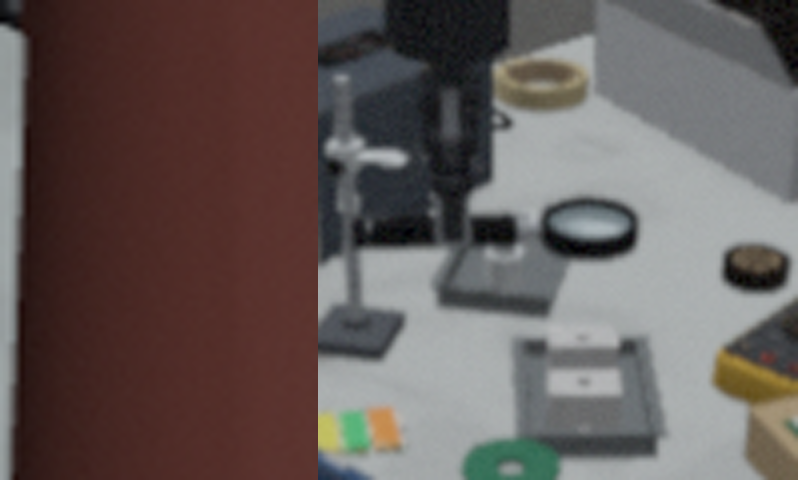

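The side crop shows the loupe held level: handle at y≈230, lens ellipse at about (590,227), block hole at (584,382). Top view is hidden by the arm. I'll check the lens position by ray.

Emit:
drive_tool([
  [[0, 3, 0], 0, 0],
  [[0, 6, 0], 0, 0],
  [[0, 6, 0], 0, 0],
  [[0, 6, 0], 0, 0],
])

```text
clock: 16.15
eef_pos: [579.1, 52.9, 166.4]
tcp_rot: [1.0, 0.028, -0.0, 0.0]
ft_force: [0.7, -0.1, -1.4]
gripper_width: 16.4
grasp_force: 59.3
```

```bash
python3 go.py 579,54,167,-86.7;  python3 - <<'E'
from meas import *
s=grab('side')
u,v=proj(s,[[494,49,154]])[0]; print('pred',u,v)
x0,y0=int(u)-22,int(v)-16
im=s['image'][y0:y0+32,x0:x0+44].mean(2)
m=(im<75).astype(np.uint8); m[:,:6]=m[:,:6]
cs,_=cv2.findContours(m,cv2.RETR_EXTERNAL,cv2.CHAIN_APPROX_NONE)
k=max(cs,key=cv2.contourArea); r=cv2.boundingRect(k); print('bbox',r[0]+x0,r[1]+y0,r[2:],'centre',x0+r[0]+(r[2]-1)/2,y0+r[1]+(r[3]-1)/2)
# predicted outline of frame: cylinder r32, z 146..162
a=np.linspace(0,6.28,72)
p=bot.read_state()['eef_pos']; L=p+[-85.5*np.cos(.058),-85.5*np.sin(.058),-12.9]; print('lens est',L)
q=np.vstack([proj(s,np.c_[L[0]+32*np.cos(a),L[1]+32*np.sin(a),0*a+L[2]+h]) for h in(-9,7)])
print('pred bbox',q.min(0),q.max(0))
# handle rows
H=s['image'][y0-5:y0+37,210:240].mean(2); print([ (np.nonzero(H[:,c]<60)[0]+y0-5).tolist() for c in (4,8,24)])
for z in(9,-9): print(proj(s,[L+[110,6.4,z],L+[60,3.5,z]]).round(1).tolist())
E
```

```text
t 16.15 p [579.1  52.9 166.4] yaw -86.7 q7 -1.47 w 16.4 gf 59.3 F [ 0.7 -0.1 -1.4] tip 17.0 tilt z [-1.e-04 -0.e+00 -1.e+00]
579,54,167,-86.7 d [-0.1 -1.1 -0.6] turn -0.0
pred 264.57963552828926 162.26426858101564
bbox 253 156 (24, 14) centre 264.5 162.5
lens est [493.79470715  48.08384365 153.57391377]
pred bbox [252.18558144 154.54248482] [277.19923912 171.09227096]
[[141, 142, 150, 151, 152, 153, 154, 155, 156, 157, 158, 159, 160, 161, 162, 163, 164, 165, 166], [141, 142, 143, 150, 151, 152, 153, 154, 155, 156, 157, 158, 159, 160, 161, 162, 163, 164, 165, 166], [141, 142, 143, 144, 145, 146, 147, 148, 149, 150, 151, 152, 153, 154, 161, 162, 181, 182]]
[[221.6, 159.7], [241.3, 159.4]]
[[221.8, 166.1], [241.3, 165.8]]
```

Emit:
drive_tool([
  [[0, -0.5, -0.5], 0, 0],
  [[0, -0.5, -0.5], 0, 0],
  [[0, -0.5, -0.5], 0, 0],
  [[0, -0.5, -0.5], 0, 0],
  [[0, -0.5, -0.5], 0, 0],
])

```text
clock: 16.7
eef_pos: [579.1, 53.6, 167.0]
tcp_rot: [1.0, 0.029, 0.0, 0.0]
ft_force: [0.5, 1.0, -0.7]
gripper_width: 16.5
grasp_force: 59.3
```

```bash
python3 go.py 579,54,167,-86.7; python3 -c "
from bench import bot
print(abs(bot.read_state()['dq']).max().round(4)); print(bot.job_done())"
```

```text
t 16.7 p [579.1  53.6 167. ] yaw -86.7 q7 -1.47 w 16.5 gf 59.3 F [ 0.5  1.  -0.7] tip 17.0 tilt z [ 0. -0. -1.]
579,54,167,-86.7 d [-0.1 -0.4 -0. ] turn -0.0
0.0014
the job is handed in; nothing more can be done
None
```

I handed the job in at about 17 s (verdict not shown): the block and sleeve stand upright in their trays, and the loupe is held level and still with its lens over the sorted block at about 154 mm, the pointer height I measured (153.8–154.5 mm).

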